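# Nest the bath dippers with their handles fanned

## Task

Tidy the three steel rinsing dippers into one nest: leave the largest where it stands, set the middle one in it, then the smallest (leaning on the sloping stand) in the middle one, each seated level on the floor of the one below; put them down, do not drop them. Fan the handles like a hand of cards, each turned about 45 degrees from the one below and both turns going the same way round, whichever way you like. Let go, and leave the other things on the shelf where they are.

Things in the scene. Friction and masses are not known exactly. Their poses are not given: they have to be found in the camera images.
- large_center (a point): Largest steel dipper: round bowl 60 high, 124 across at rim, 112 at base, wall 3, floor 4 (mm). Bar handle along its +x, 12 wide, 10 high, centre line 72 above the bowl's underside, ending 154 from the axis. Point: on the bowl axis, 30 above the underside; z = bowl axis, mouthward. Upright on the shelf, handle roughly towards the robot, 260 g.
- medium_center (a point): Middle steel dipper: round bowl 60 high, 106 across at rim, 94 at base, wall 3, floor 4 (mm). Bar handle along its +x, 12 wide, 10 high, centre line 72 above the bowl's underside, ending 145 from the axis. Point: on the bowl axis, 30 above the underside; z = bowl axis, mouthward. Upright on the shelf, handle roughly to the robot, 200 g. Seated, this point is 4 above the largest's.
- small_center (a point): Smallest steel dipper: round bowl 60 high, 88 across at rim, 76 at base, wall 3, floor 4 (mm). Bar handle along its +x, 12 wide, 10 high, centre line 72 above the bowl's underside, ending 136 from the axis. Point: on the bowl axis, 30 above the underside; z = bowl axis, mouthward. Leans 35 degrees on the stand, handle up the slope, 150 g. Seated, this point is 4 above the middle's.
- medium_grip (a point): Point in the middle of the cross-section of the middle dipper's handle, 105 mm from the bowl's axis: a good place to grip it (clear of the largest's rim when nested). Axes as medium_center.
- small_grip (a point): Point in the middle of the cross-section of the smallest dipper's handle, 95 mm from the bowl's axis: a good place to grip it. Axes as small_center.
- medium_tip (a point): End of the middle dipper's handle, 145 mm from the bowl's axis.
- small_tip (a point): End of the smallest dipper's handle, 136 mm from the bowl's axis.
- stand: Fixed sloping bamboo drip stand, 110 mm wide (y), about 105 mm deep, 90 mm high at its far edge; the 35 degree slope faces the robot, and a lip 14 mm high at its low edge stops the smallest dipper from sliding. Origin under its centre, +x away from the robot (up the slope).
- soapdish: Bystander: turquoise plastic soap dish with a bar of soap, 110 x 75 x 23 mm. Origin under its centre. Not to be disturbed.
- swabs: Bystander: closed round white swab container, 76 mm across, 90 mm high. Origin under its centre. Not to be disturbed.
- facebrush: Bystander: round silicone face brush lying bristles up, 60 mm across, 32 mm high. Origin under its centre. Not to be disturbed.
- pumice: Bystander: grey pumice block, 85 x 50 x 32 mm. Origin under its centre. Not to be disturbed.
- mirror: Bystander: small round mirror, 116 mm across, standing upright on a round foot, 170 mm high. Origin under its centre. Not to be disturbed.
There are look-alikes about, which are no part of the job. Leave any red look-alike of the part that bears medium_center alone.

How it is judged (in metres and radians):
On the way, in this order (a step that is already met when the one before it is completed fails the run):
1. the middle dipper sits in the largest, handles 24 to 70 degrees apart, released (z of medium_center in the frame of large_center between 0.001 and 0.0075 m and horizontal distance between medium_center and large_center below 0.012 m and angle between medium_center's own z axis and vertical below 0.07 rad and ((x of medium_tip in the frame of large_center above 0.05 m and y of medium_tip in the frame of large_center above 0.059 m) or (x of medium_tip in the frame of large_center above 0.05 m and y of medium_tip in the frame of large_center below -0.059 m)) and linear speed of medium below 0.02 m/s and contact force between the fingers and medium below 0.05 N), for 0.2 s.
2. the smallest dipper sits in the middle one, its handle a further 24 to 70 degrees round the same way, released (z of small_center in the frame of medium_center between 0.001 and 0.0075 m and horizontal distance between small_center and medium_center below 0.012 m and angle between small_center's own z axis and vertical below 0.07 rad and (((x of medium_tip in the frame of large_center above 0.05 m and y of medium_tip in the frame of large_center above 0.059 m) and (x of small_tip in the frame of medium_center above 0.047 m and y of small_tip in the frame of medium_center above 0.055 m)) or ((x of medium_tip in the frame of large_center above 0.05 m and y of medium_tip in the frame of large_center below -0.059 m) and (x of small_tip in the frame of medium_center above 0.047 m and y of small_tip in the frame of medium_center below -0.055 m))) and linear speed of small below 0.02 m/s and contact force between the fingers and small below 0.05 N), for 0.2 s.
At the end, for the whole second after the job is handed in: Middle dipper seated in the largest, smallest in the middle one (centres within 12 mm, down to 3 mm, upright to 4 degrees); each handle 24 to 70 degrees from the one below, both turns the same way; largest within 40 mm of its start; all released and at rest (all of step 2 and z of medium_center in the frame of large_center between 0.001 and 0.0075 m and horizontal distance between medium_center and large_center below 0.012 m and angle between each of medium_center, large_center's own z axis and vertical below 0.07 rad and distance of large_center from where it was at the start of the episode below 0.04 m and linear speed of each of large, medium below 0.02 m/s and contact force between the fingers and large below 0.05 N and contact force between the fingers and medium below 0.05 N); the robot touches nothing.
It fails at once if a dipper is let fall (faster than 0.5 m/s out of the fingers, about 13 mm of free fall) ((linear speed of medium above 0.5 m/s and contact force between the fingers and medium below 0.05 N) or (linear speed of small above 0.5 m/s and contact force between the fingers and small below 0.05 N)).
It fails at once if a bystander is shifted by more than 30 mm (distance of any of soapdish, swabs, facebrush, pumice, mirror from where it was at the start of the episode above 0.03 m).
It also fails if it takes over 54 s, if anything falls off the work surface, if the arm or the gripper's body presses on something with over 40 N, if the wrist force passes 120 N, or if a joint passes its speed limit or range.

## Robot

A 6-joint arm with a two-finger parallel gripper is mounted at the origin on the work surface. World frame = base frame: x ahead of the robot, y to its left, z up, the work surface at z = 0. Lengths are in mm, angles in rad, forces in N, time in s.
With the tool pointing down it reaches from about 350 to 975 mm from the base axis. Payload 4.9 kg.
Tool frame: the origin (TCP) lies midway between the tips of the shut fingers; the grasp point (between the pads) lies 19 mm behind it; z points along the fingers, y is the line along which they close (so a half turn about z gives the same grasp; the last joint's range is limited). The gripper opens to 85 mm and grips with 20 to 120 N. Pads are 22 mm wide; open, the fingers measure 114 mm over their backs; the gripper's body (76 mm by 85 mm) begins 54 mm behind the grasp point. The pads swing forward as they close: fully open they stand 13 mm farther back than shut.
Start: joints at [1.046, 0.053, 1.613, -0, 1.476, -0.119], TCP at [246.709, 574.227, 231.304] pointing down, gripper open.
Joint ranges: [-3.01, 3.01], [-1.01, 2.22], [0.06, 2.58], [-1.02, 4.17], [0.09, 2.62], [-3.14, 3.14]. Speed limits (rad/s): [2.57, 2.57, 3.14, 3.14, 3.14, 3.14].

## Interface

Orientations are given as a rotation vector (axis times angle).
In Python, from station import arm, ik, snapshot, masks_of, tip_of gives the robot as it stands. Calls block until the motion is done:
- arm.reach(position, orientation): joint-space move of the TCP to a pose.
- arm.move_straight(position, feed=150, ori=None): straight line of the TCP; ori=None keeps the orientation; feed is the mean speed in mm/s.
- arm.move_joints(angles): joint-space move.
- arm.move_gripper(opening): finger opening in mm; the grip force is fixed at half the most; returns when the fingers have stopped.
- arm.hold(seconds).
- ik(position, orientation): joint angles nearest the present ones, or None.
- arm.get_state(): the state.
- snapshot(name): name is "scene" or "top" or "wrist"; returns a dict with "pixels" (384x512x3 uint8, red, green, blue), "range_z" (384x512 float32, mm along the optical axis (not along the pixel's ray), 0 where there is no reading), "fov_y" (degrees; the focal length in pixels is half the picture's height over the tangent of half this angle, whatever the lens; pixels are square), "cx", "cy" (the principal point, pixels), "rvec" (rotation vector, rad) and "tvec" (3), from world to camera coordinates, as OpenCV has them. Camera axes: x right, y down, z forward; pixel columns grow to the right and rows downward; lengths in mm; the calibration is good to about 2 mm. A picture is of the moment at which its call begins.
A pose or a line that the arm cannot do raises arm.Unreachable and nothing moves.
- arm.hand_in(): hands the job in; it is judged then, once.
Trained networks look in the newest picture that a camera, given by its name, has taken for a name from the list of things; names that differ only in an ending like _2 or _b are one class to them, and where a whole thing is asked for, a point or a joint stands for the part that bears it (a point fixed in the world has none). Each returns a list of dicts, best first, with "p" (0 to 1); they miss things now and then, are a little off and sometimes report something else, mostly with a low value. They report only what shows in the picture. A call takes as long as a camera call. They do not tell look-alikes from the thing itself.
- masks_of(thing, camera): "pixels" (384x512 bool, what is visible of it) and "point" ([column, row] as shares, 0 to 1, of the picture: columns of its width, rows of its height, amid what is visible of it).
- tip_of(thing, camera): "point" ([column, row] as shares, 0 to 1, of the picture: columns of its width, rows of its height: a listed point, or the origin of a listed thing).
The state is a dict: "clock": time; "q": joint angles; "dq": joint speeds; "tau": joint torques, N m; "tcp_pos": TCP position; "tcp_rot": TCP orientation; "force": force on the tool from outside, world axes, zero at the start; "ft_torque": the same for the moment, N m; "grip_width": finger opening in mm; "grasp_force": force on a finger pad.
Only numpy, scipy, OpenCV 4.12 (cv2) and the standard library are available. Lean on these libraries where they do the work, as an engineer would, in place of code of your own. Each camera call takes 0.05 s, during which the arm holds its last target. There are 200 camera calls.

## Working session

There is one attempt and no reset: what is moved stays moved. The work goes in short steps, each a Python script; the robot and the scene stay as the last script left them, time stands still between calls to the robot, and variables do not carry over. Pictures are saved under pics/ and viewed, at most 10 in all, crops included, and the job is handed in when it is done.

```bash
ls; mkdir -p pics; cat > h.py <<'E'
import numpy as np, cv2
from scipy.spatial.transform import Rotation as R
from station import arm, ik, snapshot, masks_of, tip_of
def cloud(s):
    """world xyz per pixel (HxWx3), nan where no range"""
    z=s["range_z"].astype(float); h,w=z.shape; f=h/2/np.tan(np.radians(s["fov_y"])/2)
    v,u=np.mgrid[:h,:w]; z=np.where(z>0,z,np.nan)
    c=np.stack([(u-s["cx"])/f*z,(v-s["cy"])/f*z,z],-1)
    M=cv2.Rodrigues(np.array(s["rvec"],float))[0]
    return (c-np.array(s["tvec"]).ravel())@M
def save(s,n): cv2.imwrite(f"pics/{n}.png",s["pixels"][:,:,::-1])
E
cat > a.py <<'E'
from h import *
import pickle
D={}
for c in("scene","top"):
    s=snapshot(c);save(s,c);P=cloud(s);D[c]=s
    for t in("large_center","medium_center","small_center","stand","medium_tip","small_tip","medium_grip","small_grip"):
        for d in tip_of(t,c):
            x,y=d["point"];u,v=int(x*512),int(y*384);print(c,t,round(d["p"],2),u,v,P[v,u].round())
pickle.dump(D,open("D.pkl","wb"))
a=np.hstack([cv2.imread(f"pics/{c}.png") for c in("scene","top")])
print(arm.get_state()["clock"])
E
python3 a.py
```

```text
pics
scene large_center 0.98 247 207 [534.  13.   2.]
scene large_center 0.17 201 160 [ 414. -165.   25.]
scene medium_center 0.96 393 185 [nan nan nan]
scene medium_center 0.75 335 236 [568. 282.   2.]
scene small_center 0.9 158 174 [ 556. -241.  111.]
scene stand 0.78 159 196 [ 612. -222.   87.]
scene stand 0.3 301 190 [450. 158.  25.]
scene medium_tip 0.7 349 184 [371. 297.  -4.]
scene medium_tip 0.59 323 185 [394. 219.  -3.]
scene medium_grip 0.6 325 197 [435. 233.  -6.]
scene small_grip 0.67 146 175 [ 606. -248.  167.]
scene small_grip 0.42 158 176 [ 562. -240.  108.]
top large_center 0.8 265 216 [549.  28.  11.]
top medium_center 0.92 190 200 [596. 294.   6.]
top medium_center 0.91 144 266 [359. 434.  -0.]
top small_center 0.26 191 198 [603. 291.   5.]
top stand 0.7 348 214 [ 560. -253.   56.]
top stand 0.65 200 227 [492. 242.  72.]
top medium_tip 0.88 181 244 [432. 300.  76.]
top medium_tip 0.81 204 237 [459. 226.  76.]
top small_tip 0.85 356 186 [ 626. -253.  185.]
top medium_grip 0.85 204 226 [506. 239.   2.]
top small_grip 0.85 356 198 [ 592. -257.  166.]
0.9
```

View pics/scene.png

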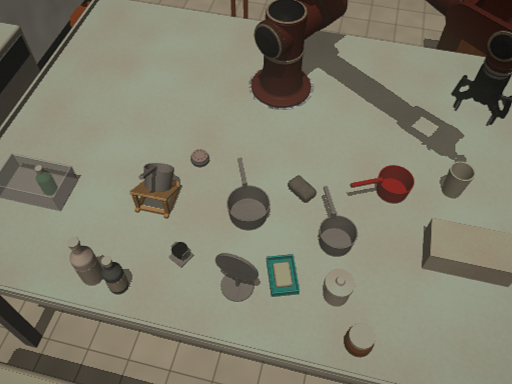

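View pics/top.png

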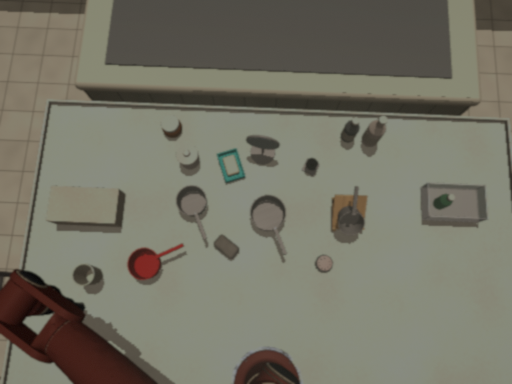

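Scene view, robot at the top: large dipper at (248,207), steel middle dipper at (337,235), red look-alike at (395,183), smallest on the stand at (158,178).
In the top view these are at (267,215), (193,204), (146,264) and (350,220).

Candidates for the middle dipper in the top view are steel (193,204), red (146,264) and the larger steel one (267,215). I choose the steel one at (193,204) and will check it in a crop.

```bash
cat >> h.py <<'E'
from scipy.optimize import least_squares
def fit(P,c0,rad,zu=0.):
    """upright dipper near c0 (xy), rim outer radius rad, underside height zu -> centre, handle angle"""
    Q=P.reshape(-1,3); Q=Q[np.isfinite(Q).all(1)]; Q=Q[np.hypot(*(Q[:,:2]-c0).T)<190]
    rim=Q[(abs(Q[:,2]-zu-58)<5)]; c=np.array(c0,float)
    for tol in(25,12,7,5):
        d=np.hypot(*(rim[:,:2]-c).T); r=rim[abs(d-rad+1.5)<tol]
        c=least_squares(lambda p:np.hypot(*(r[:,:2]-p).T)-rad+1.5,c,loss="soft_l1",f_scale=2).x
    d=np.hypot(*(Q[:,:2]-c).T)
    H=Q[(abs(Q[:,2]-zu-76)<6)&(d>rad+8)&(d<165)]
    m=np.median(H[:,:2],0)-c; a=np.arctan2(m[1],m[0])
    for _ in range(3):
        off=(H[:,:2]-c)@np.array([-np.sin(a),np.cos(a)]); H=H[abs(off)<20] if len(H) else H
        D=H[:,:2]-c; a=np.median(np.unwrap(np.arctan2(D[:,1],D[:,0])))
    l,_,_,_=cv2.fitLine(H[:,:2].astype(np.float32),cv2.DIST_L2,0,.01,.01).ravel().reshape(4,1) if 0 else (0,0,0,0)
    return c.round(1),round(np.degrees(a)%360,1),round(np.hypot(*(H[:,:2]-c).T).max(),1),len(r),len(H),np.median(H[:,2]).round(1)
E
sed -i '/fitLine/d' h.py
python3 - <<'E'
from h import *
import pickle
D=pickle.load(open("D.pkl","rb"))
for c in D:
    P=cloud(D[c])
    f=P[np.isfinite(P).all(-1)&(abs(P[...,2])<12)];f=f[(f[:,0]>350)&(f[:,0]<700)&(abs(f[:,1])<350)]
    print(c,"table z",np.median(f[:,2]), "L",fit(P,(565,20),62),"M",fit(P,(600,285),53))
im=D["top"]["pixels"][150:300,120:400,::-1]
cv2.imwrite("pics/crop.png",cv2.resize(im,None,fx=2.8,fy=2.8,interpolation=cv2.INTER_CUBIC))
E
```

```text
scene table z -0.8198038096297393 L (array([556.2,  20.1]), np.float64(204.2), np.float64(156.4), 201, 92, np.float64(75.1)) M (array([587.4, 282.7]), np.float64(2.9), np.float64(164.4), 184, 157, np.float64(77.0))
top table z 1.1889057877689488 L (array([554.2,  21.4]), np.float64(204.0), np.float64(152.4), 100, 87, np.float64(77.5)) M (array([585.6, 283.7]), np.float64(2.4), np.float64(164.5), 101, 97, np.float64(77.8))
```

View pics/crop.png

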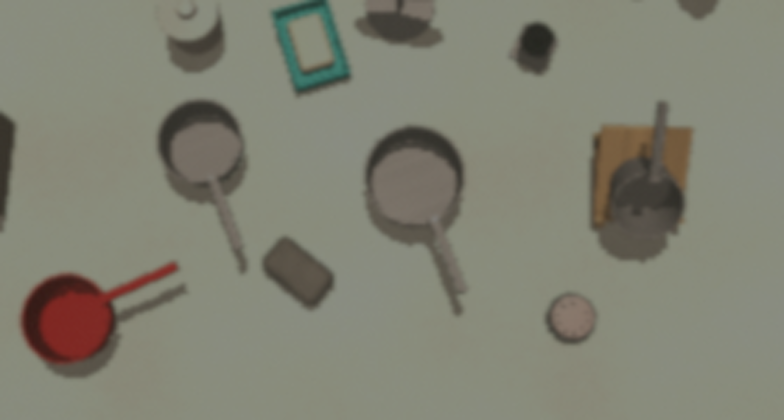

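The crop confirms it: steel middle dipper at crop (203,145), with the red one separate at (70,317). Next I hover over the middle dipper's handle and refine its pose with the wrist camera.

```bash
python3 - <<'E'
s=open('h.py').read()
s=s.replace("def fit(P,c0,rad,zu=0.):","def fit(P,c0,rad,zu=0.,a0=200):").replace("    m=np.median(H","    w=np.radians(a0); D=H[:,:2]-c; H=H[np.cos(np.arctan2(D[:,1],D[:,0])-w)>.8]\n    m=np.median(H")
s+='''
def ori(a,pitch=0,sign=1):
    """tool for a handle at heading a (deg), rising by pitch (deg) outwards"""
    a,p=np.radians([a,pitch]); x=np.array([np.cos(a)*np.cos(p),np.sin(a)*np.cos(p),np.sin(p)])
    z=np.array([np.cos(a)*np.sin(p),np.sin(a)*np.sin(p),-np.cos(p)]); x=x*sign
    return R.from_matrix(np.stack([x,np.cross(z,x),z],1)).as_rotvec()
def dirv(a): return np.array([np.cos(np.radians(a)),np.sin(np.radians(a)),0])
'''
open('h.py','w').write(s)
E
python3 - <<'E'
from h import *
import pickle
D=pickle.load(open("D.pkl","rb"))
F=[fit(cloud(D[c]),(586,283),53) for c in D];print(F)
c=np.mean([f[0] for f in F],0);a=F[1][1]
L=np.array([555.2,20.7,0])
for sg in(1,-1):
    for p,o in [((*c,0)+105*dirv(a)+[0,0,150],ori(a,0,sg)),(L+105*dirv(249)+[0,0,57],ori(249,0,sg)),((600,-255,200),ori(5,35,sg)),(L+95*dirv(294)+[0,0,61],ori(294,0,sg))]:
        q=ik(p,o); print(sg,None if q is None else np.round(q,2))
sg=1 if ik(np.r_[c,0]+105*dirv(a)+[0,0,150],ori(a,0,1)) is not None else -1
arm.reach(np.r_[c,0]+70*dirv(a)+[0,0,260],ori(a,0,-1))
s=snapshot("wrist");save(s,"w1");P=cloud(s);pickle.dump(s,open("w1.pkl","wb"))
print(fit(P,c,53),arm.get_state()["clock"],-cv2.Rodrigues(np.array(s["rvec"]))[0].T@np.array(s["tvec"]).ravel())
E
```

```text
[(array([587.4, 282.7]), np.float64(204.7), np.float64(145.7), 184, 111, np.float64(75.6)), (array([585.6, 283.7]), np.float64(204.5), np.float64(144.6), 101, 88, np.float64(77.5))]
1 [ 0.32 -0.07  1.87  0.    1.34 -1.68]
1 [-0.29 -0.01  1.99 -0.    1.17 -3.07]
1 [-0.69 -0.15  1.94  0.52  0.95  0.57]
1 [-0.24  0.15  1.81  0.    1.18  2.49]
-1 [ 0.32 -0.07  1.87 -0.    1.34  1.46]
-1 [-0.29 -0.01  1.99 -0.    1.17  0.08]
-1 [-0.69 -0.15  1.94  0.52  0.95 -2.57]
-1 [-0.24  0.15  1.81  0.    1.18 -0.65]
(array([584.8, 281.2]), np.float64(204.3), np.float64(144.3), 1137, 682, np.float64(76.8)) 2.5083 [598.08938037 289.03174794 402.44030145]
```

View pics/w1.png

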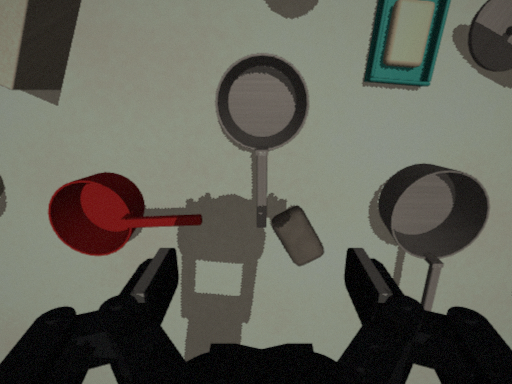

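The wrist view shows the middle dipper's bowl at (263,102) with its handle to (262,225). The pumice at (297,235) is well below the handle, the red dipper is at left and the large one at right. Next I grip, lift and check for sag.

```bash
python3 - <<'E'
from h import *
import pickle
s=pickle.load(open("w1.pkl","rb"));print("L",fit(cloud(s),(555,21),62))
c=np.array([585.6,282.2,0]);a=204.4;o=ori(a,0,-1);g=c+105*dirv(a)
arm.reach(g+[0,0,120],o);arm.move_straight(g+[0,0,53],100)
arm.move_gripper(0);st=arm.get_state();print(st["grip_width"],st["grasp_force"],st["force"])
arm.move_straight(g+[0,0,153],100)
L=np.array([555.2,20.7,0]);g2=L+105*dirv(249);
arm.reach(g2+[0,0,155],ori(249,0,-1))
arm.hold(.2);st=arm.get_state();print(st["tcp_pos"],st["force"],st["clock"])
for n in("wrist","top","scene"):
    s=snapshot(n);save(s,"m_"+n);pickle.dump(s,open("m_%s.pkl"%n,"wb"));P=cloud(s)
    try: print(n,"M",fit(P,L[:2],53,98,249))
    except Exception as e: print(n,e)
E
python3 -c "
import cv2,numpy as np
cv2.imwrite('pics/m.png',np.hstack([cv2.imread('pics/m_wrist.png')[:, :400],cv2.resize(cv2.imread('pics/m_scene.png')[130:270,150:300],(400,384))]))"
```

```text
L (array([553.4,  19.5]), np.float64(203.2), np.float64(132.6), 1338, 450, np.float64(76.8))
10.522610721453958 59.12790656089783 [-1.52367651  0.50911607  1.77915082]
[517.69752233 -76.47983887 154.94515057] [-0.17543104  0.37356594 -1.44667714] 7.225
wrist M (array([555.5,  22.2]), np.float64(249.0), np.float64(147.2), 5006, 4504, np.float64(178.3))
top M (array([554.8,  21.6]), np.float64(248.2), np.float64(142.8), 77, 14, np.float64(176.9))
scene M (array([557. ,  21.3]), np.float64(251.5), np.float64(140.7), 207, 81, np.float64(176.1))
```

View pics/m.png

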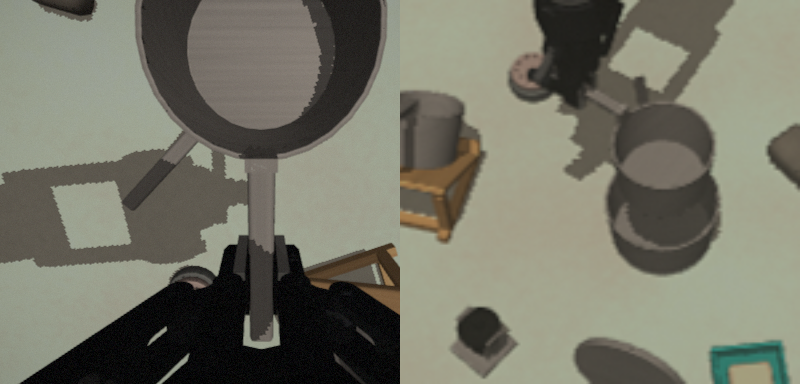

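The bowl hangs directly over the large dipper, with the handle at (262,160–340) in the fingers and turned about 45° from the large one at (160,170). I'll check the rim tilt, then lower with force monitoring.

```bash
cat >> h.py <<'E'
def tilt(P,c,rad,z,tol=10):
    """rim plane of a bowl near (c,z): slope (deg) along x, y and height at c"""
    Q=P.reshape(-1,3);Q=Q[np.isfinite(Q).all(1)];d=np.hypot(*(Q[:,:2]-c).T);Q=Q[(abs(d-rad+1.5)<1.5)&(abs(Q[:,2]-z)<tol)]
    A=np.c_[Q[:,:2]-c,np.ones(len(Q))];k=np.ones(len(Q),bool)
    for _ in range(4):
        x=np.linalg.lstsq(A[k],Q[k,2],rcond=None)[0];k=abs(Q[:,2]-A@x)<2.5
    return np.degrees(x[:2]).round(2),x[2].round(1),k.sum()
def lower(p,step=1.,n=8,lim=4.):
    """creep down from p until the upward force has grown by lim; returns the last z"""
    f0=arm.get_state()["force"][2]
    for i in range(n):
        p=np.array(p)-[0,0,step];arm.move_straight(p,25);f=arm.get_state()["force"][2]
        if f-f0>lim: break
    print("down",i+1,p.round(1),"df",round(f-f0,2));return p
E
python3 - <<'E'
from h import *
import pickle
s=pickle.load(open("m_wrist.pkl","rb"));t=tilt(cloud(s),np.array([555.5,22.]),53,158);print(t)
if np.hypot(*t[0])<3:
    g=np.array([555.2,20.7,0])+105*dirv(249)-[.7,.7,0]
    arm.move_straight(g+[0,0,63],80);p=lower(g+[0,0,63],n=10)
    arm.hold(.2);st=arm.get_state();print(st["force"],st["tcp_pos"],st["clock"])
    s=snapshot("wrist");pickle.dump(s,open("m2.pkl","wb"));P=cloud(s)
    print(tilt(P,np.array([555,21.]),53,64),fit(P,(555,21),53,4,249))
E
```

```text
(array([0.88, 1.79]), np.float64(160.3), np.int64(2631))
down 7 [516.9 -78.   56. ] df 7.17
[-2.97405906 -2.07835323  5.8462618 ] [517.29025955 -78.52233268  57.00539681] 10.625
(array([0.53, 2.02]), np.float64(64.0), np.int64(2497)) (array([554.9,  20. ]), np.float64(249.0), np.float64(147.0), 5017, 4599, np.float64(80.6))
```

```bash
python3 - <<'E'
from h import *
import pickle
arm.move_gripper(45);arm.hold(.4)
p=np.array(arm.get_state()["tcp_pos"]);arm.move_straight(p+[0,0,100],120)
arm.move_gripper(85)
# view small from the robot side
arm.reach([520,-250,300],ori(5,15,1))
for n in("wrist","top","scene"):
    s=snapshot(n);save(s,"s_"+n);pickle.dump(s,open("s_%s.pkl"%n,"wb"));P=cloud(s)
    try: print(n,"M",fit(P,(555,21),53,4,249),tilt(P,np.array([555,20.5]),53,64),"L",fit(P,(555,21),62,0,204))
    except Exception as e: print(n,e)
    for t in ("small_tip","small_grip","small_center"):
        for d in tip_of(t,n)[:1]:
            x,y=d["point"];u,v=int(x*512),int(y*384);print(n,t,round(d["p"],2),u,v,P[v,u].round())
print(arm.get_state()["clock"])
E
```

```text
wrist M (array([554.2,  16.5]), np.float64(249.6), np.float64(144.0), 963, 655, np.float64(80.5)) (array([ 0.14, -0.17]), np.float64(63.3), np.int64(211)) L (array([553.5,  16.9]), np.float64(204.8), np.float64(153.3), 990, 715, np.float64(76.3))
wrist small_tip 0.65 275 105 [ 623. -253.  186.]
wrist small_grip 0.93 271 141 [ 593. -253.  166.]
wrist small_center 0.94 264 189 [ 537. -253.   37.]
top M (array([555. ,  21.3]), np.float64(249.5), np.float64(144.6), 85, 90, np.float64(80.3)) (array([-0.75, -0.78]), np.float64(65.0), np.int64(36)) L (array([554.1,  20.8]), np.float64(204.1), np.float64(152.0), 97, 90, np.float64(77.6))
top small_tip 0.7 358 185 [ 678. -300.   -0.]
top small_grip 0.54 355 197 [ 595. -253.  168.]
top small_center 0.81 349 216 [ 488. -186.  411.]
scene M (array([556.5,  20. ]), np.float64(249.9), np.float64(145.5), 169, 115, np.float64(79.2)) (array([0.74, 0.05]), np.float64(61.2), np.int64(54)) L (array([556.,  20.]), np.float64(204.2), np.float64(154.2), 169, 91, np.float64(75.2))
scene small_tip 0.79 140 179 [ 513. -334.   -1.]
scene small_grip 0.76 149 174 [ 564. -265.  113.]
scene small_center 0.56 158 175 [ 561. -239.  112.]
14.4583
```

View pics/s_wrist.png

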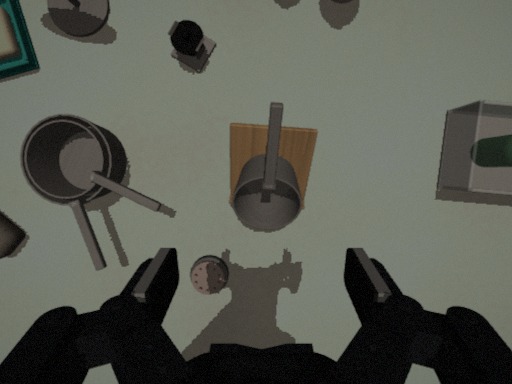

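The middle dipper sits nested at (75,160), with its handle fanned from the large one's. The smallest leans on the stand, handle from (268,190) to (275,105). I'll fit that handle in 3D.

```bash
python3 - <<'E'
from h import *
import pickle
for n,box in(("wrist",(95,205,255,292)),("top",(178,225,335,370)),("scene",(155,200,130,185))):
    s=pickle.load(open(f"s_{n}.pkl","rb"));r0,r1,c0,c1=box;Q=cloud(s)[r0:r1,c0:c1].reshape(-1,3);Q=Q[np.isfinite(Q).all(1)]
    u=R.from_euler("zy",[5,-35],degrees=True).apply([1,0,0]);k=(Q[:,2]>100)&(Q[:,2]<210)&(Q[:,0]>570)&(abs(Q[:,1]+253)<25)
    m=Q[k].mean(0)if k.any() else None;m=np.array([593,-253,166.])
    for tol in(10,7,5,4):
        d=Q-m;e=d-np.outer(d@u,u);lat=np.array([-u[1],u[0],0]);nn=np.cross(u,lat/np.linalg.norm(lat))
        k=(abs(e@nn)<tol)&(np.linalg.norm(e,axis=1)<10)&(abs(d@u)<60)&(d@u>-35)
        m=Q[k].mean(0);u=np.linalg.svd(Q[k]-m)[2][0];u*=np.sign(u[0])
    t=(Q[k]-m)@u;nn=np.cross(u,np.cross([0,0,1],u));nn/=np.linalg.norm(nn);tip=m+u*np.percentile(t,99.5)
    print(n,k.sum(),"yaw",np.degrees(np.arctan2(u[1],u[0])).round(1),"pitch",np.degrees(np.arcsin(u[2])).round(1),"tip top",tip.round(1),"grip mid",(tip-41*u-5*nn).round(1),"len",np.ptp(t).round())
E
```

```text
wrist 748 yaw 0.8 pitch 34.7 tip top [ 622.8 -255.3  187.1] grip mid [ 591.9 -255.7  159.6] len 64.0
top 73 yaw 0.7 pitch 36.3 tip top [ 624.6 -251.9  188.5] grip mid [ 594.5 -252.3  160.2] len 69.0
scene 52 yaw -0.1 pitch 33.2 tip top [ 628.4 -252.1  186.6] grip mid [ 596.8 -252.1  160. ] len 58.0
```

```bash
python3 - <<'E'
from h import *
import pickle
y=.7;g=np.array([593.2,-254,160]);o=ori(y,35,1);z=R.from_rotvec(o).as_matrix()[:,2]
p=g+19*z
arm.reach(p-80*z,o);arm.move_straight(p,100)
arm.move_gripper(0);st=arm.get_state();print(st["grip_width"],st["grasp_force"],st["force"])
arm.move_straight(p+[0,0,110],100)
M=np.array([555.4,20.6,0]);g2=M+95*dirv(294)
arm.reach(g2+[0,0,161],ori(294,0,1));arm.hold(.2)
st=arm.get_state();print(st["tcp_pos"],st["force"],st["clock"])
for n in("wrist","top","scene"):
    s=snapshot(n);save(s,"n_"+n);pickle.dump(s,open("n_%s.pkl"%n,"wb"));P=cloud(s)
    try: f=fit(P,M[:2],44,100,294);print(n,"S",f,tilt(P,f[0],44,168,14))
    except Exception as e: print(n,e)
import cv2
cv2.imwrite('pics/n.png',np.hstack([cv2.imread('pics/n_wrist.png')[:, :400],cv2.resize(cv2.imread('pics/n_scene.png')[130:270,150:300],(400,384))]))
E
```

```text
10.943165276960443 58.370851278305054 [-0.74873797 -0.37845519  1.25563801]
[594.05132914 -66.66530751 161.20659411] [-0.92261758 -0.32017153 -0.04113211] 19.575
wrist S (array([555.1,  20.4]), np.float64(298.2), np.float64(136.0), 114, 518, np.float64(177.3)) (array([  84.9 , -192.74]), np.float64(8.3), np.int64(85))
top S (array([553.9,  20.5]), np.float64(292.0), np.float64(90.1), 28, 8, np.float64(180.0)) (array([-6.39, -0.86]), np.float64(166.0), np.int64(17))
scene S (array([557.3,  21.7]), np.float64(297.0), np.float64(135.3), 135, 53, np.float64(177.2)) (array([ 0.13, -2.84]), np.float64(163.7), np.int64(61))
```

View pics/n.png

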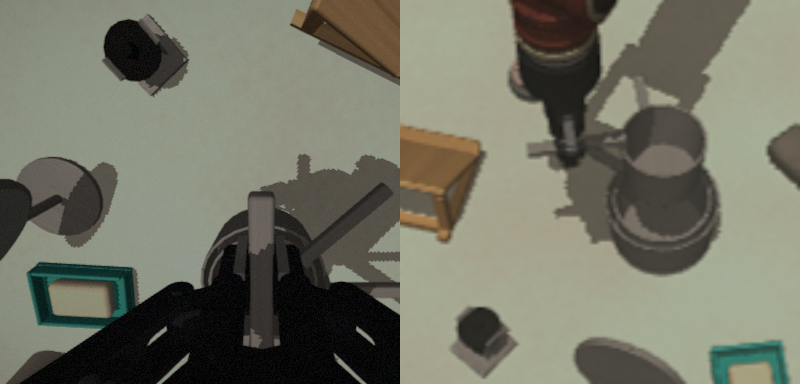

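In the scene crop the smallest bowl hangs over the nest at (665,140). The wrist view shows its handle at (260,190–340) in the fingers, with the middle handle 45° round at (350,215). Next I lower and release.

```bash
python3 - <<'E'
from h import *
import pickle
g=np.array([555.4,20.6,0])+95*dirv(294)-[0,.4,0]
arm.move_straight(g+[0,0,69],80);p=lower(g+[0,0,69],n=12)
arm.hold(.2);st=arm.get_state();print(st["force"],st["tcp_pos"],st["clock"])
for n in("scene",):
    P=cloud(snapshot(n));f=fit(P,(555,21),44,8,294);print("S",f,tilt(P,f[0],44,68))
E
```

```text
down 10 [594.  -66.6  59. ] df 6.28
[-0.38567514 -1.53761682  5.86630663] [594.85173461 -67.14829472  60.19907558] 23.725
S (array([557.2,  21.1]), np.float64(294.6), np.float64(135.2), 134, 83, np.float64(82.0)) (array([0.05, 0.06]), np.float64(64.3), np.int64(44))
```

```bash
python3 - <<'E'
from h import *
arm.move_gripper(45);arm.hold(.4)
p=np.array(arm.get_state()["tcp_pos"]);arm.move_straight(p+[0,0,120],120)
arm.reach([520,-230,300],ori(0,15,1))
for n in("wrist","top","scene"):
    s=snapshot(n);save(s,"f_"+n);P=cloud(s)
    for m,r,z,a in(("S",44,8,294),("M",53,4,249),("L",62,0,204)):
        try: f=fit(P,(555,21),r,z,a);print(n,m,f,tilt(P,f[0],r,60+z,6))
        except Exception as e: print(n,m,e)
print(arm.get_state()["clock"])
E
```

```text
wrist S (array([555. ,  18.2]), np.float64(293.8), np.float64(134.9), 762, 684, np.float64(84.5)) (array([-0.  , -0.48]), np.float64(67.3), np.int64(420))
wrist M (array([554.3,  16.9]), np.float64(249.5), np.float64(144.2), 785, 651, np.float64(80.5)) (array([ 0.1 , -0.27]), np.float64(63.4), np.int64(501))
wrist L (array([553.5,  16.8]), np.float64(204.7), np.float64(153.5), 921, 690, np.float64(76.2)) (array([ 0.01, -0.34]), np.float64(59.3), np.int64(562))
top S (array([556.6,  23.5]), np.float64(293.8), np.float64(135.1), 74, 83, np.float64(84.7)) (array([-1.16, -0.01]), np.float64(67.3), np.int64(31))
top M (array([554.9,  21. ]), np.float64(249.1), np.float64(144.4), 81, 85, np.float64(81.2)) (array([-0.49,  1.73]), np.float64(64.9), np.int64(44))
top L (array([553.8,  20.8]), np.float64(204.2), np.float64(151.9), 95, 83, np.float64(77.2)) (array([ 0.53, -0.41]), np.float64(61.0), np.int64(42))
scene S (array([557.2,  21.8]), np.float64(295.3), np.float64(135.9), 135, 133, np.float64(83.0)) (array([1.1 , 1.15]), np.float64(66.4), np.int64(52))
scene M (array([556.9,  20.1]), np.float64(249.9), np.float64(144.9), 155, 111, np.float64(79.2)) (array([ 1.76, -0.58]), np.float64(62.8), np.int64(61))
scene L (array([556.1,  19.9]), np.float64(204.1), np.float64(153.5), 169, 92, np.float64(75.8)) (array([ 0.47, -0.95]), np.float64(58.4), np.int64(72))
27.2833
```

View pics/f_wrist.png

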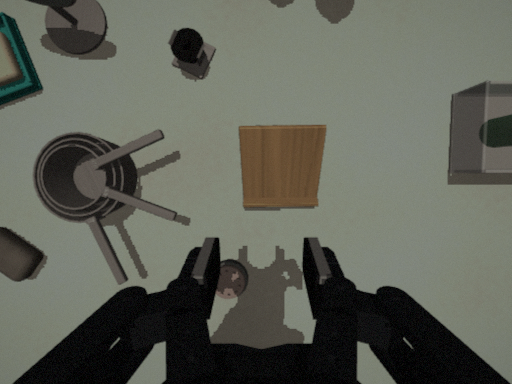

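The three bowls are nested at (88,175) and level at 4 mm steps. The handles are fanned at 204°, 249° and 294°, and the gripper is clear.

```bash
python3 -c "
from station import arm
print(arm.hand_in())"
```

```text
the job is handed in; nothing more can be done
None
```

The three dippers are nested and level with handles fanned about 45° apart, all turning the same way; the bystanders were not touched, and I handed the job in at about 27 s of the 54 s, though no verdict was returned.

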